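# Fit the cover of a board test jig over its hidden pin and hold it pressed

### The arm

A 6-joint arm with a two-finger parallel gripper is mounted at the origin on a cart in front of the work surface, level with it; the furniture and walls round the work are solid. World frame = base frame: x ahead of the robot, y to its left, z up, the work surface at z = 0. Lengths are in mm, angles in rad, forces in N, time in s.
With the tool pointing down it reaches from about 275 to 1000 mm from the base axis. Payload 8.4 kg.
Tool frame: the origin (TCP) lies midway between the tips of the shut fingers; the grasp point (between the pads) lies 19 mm behind it; y points along the fingers, z is the direction in which the jaws open and shut, and the axes are right-handed (so a half turn about y gives the same grasp; the last joint's range is limited). The gripper opens to 85 mm and grips with 20 to 120 N. Pads are 22 mm wide; open, the fingers measure 114 mm over their backs; the gripper's body (76 mm by 85 mm) begins 54 mm behind the grasp point. The pads swing forward as they close: fully open they stand 13 mm farther back than shut.
Start: joints at [1.274, 0.353, 1.633, -0, 1.155, -0.002], TCP at [181.591, 598.041, 231.281] pointing down, gripper open.
Joint ranges: [-2.63, 2.63], [-0.92, 2.1], [0.06, 2.66], [-1.3, 4.44], [0, 2.69], [-3.02, 3.02]. Speed limits (rad/s): [2.22, 2.22, 2.79, 3.14, 3.14, 3.14].

### API

Orientations are given as [roll, pitch, yaw] about the fixed x, y, z axes, in that order (R = Rz(yaw) Ry(pitch) Rx(roll)).
In Python, from rig import r gives the robot as it stands. The module is installed in compiled form; this text tells all that it offers.
- The arm moves only by the tool apply_moves, never from a script. Its argument "plan" is text: rows parted by semicolons, each of 7 numbers parted by spaces: the shift along the tool's x, y, z in cm, then the turn, a rotation vector about the tool's x, y, z in degrees, then the closure, from 0 (fully open) to 1 (shut). A call has 1 to 20 rows; each row shifts and turns the pose as measured when the row begins, along the tool's axes as they then stand; what a row does not reach is not made up. A row lasts 1/10 s, in which the tool goes at most 50 mm and 8.59 degrees, less where a joint would pass 70% of its speed; a pose out of reach is approached as far as the arm can. A call is refused whole if a number of a shift passes 5 or a number of a turn 8.59, either way. A call with a gripper value outside its range is refused whole. The fingers move at their own pace and stop on an object; "squeeze" is the grip in N (left out, the last holds). Time passes only in rows, so rows that do not move let the fingers close. It gives the time, the measured TCP pose, the force and the opening at its end, in the units of the state.
- r.sense(): the state, without advancing time (a new reading comes with each control period).
- r.grab_frame(name): name is "scene" or "side" or "wrist"; returns the picture (384x512x3 uint8, blue, green, red); there is no depth.
- r.get_calibration(name): a dict with "vertical_fov" (degrees; the focal length in pixels is half the picture's height over the tangent of half this angle, whatever the lens; pixels are square), "cx", "cy" (the principal point, pixels), "R" (3x3) and "t" (3): a world point X has camera coordinates R X + t; the wrist camera has in their place "hand_eye" (4x4, takes a point from camera to tool coordinates, whose origin is the TCP and whose axes are the tool frame's). Camera axes: x right, y down, z forward; pixel columns grow to the right and rows downward; lengths in mm; the calibration is good to about 2 mm. The wrist camera is an equidistant fisheye: a pixel r from the principal point sees the ray r / f radians off the axis. A picture is of the moment at which its call begins: read the wrist's pose just before it. get_calibration takes no time and is no camera call.
- r.sign_off(): hands the job in, once; it reports no verdict.
The state is a dict: "clock": time; "qpos": joint angles; "qvel": joint speeds; "joint_efforts": joint torques, N m; "eef_pos": TCP position; "tcp_rot": TCP orientation; "contact_force": force on the tool from outside, world axes, zero at the start; "wrist_torque": the same for the moment, N m; "opening": opening from 0.0 (shut) to 1.0 (fully open).
Only numpy, scipy, OpenCV 4.12 (cv2) and the standard library are available. Lean on these libraries where they do the work, as an engineer would, in place of code of your own. Each camera call takes 0.05 s, during which the arm holds its last target. There are 200 camera calls.

### The job

Fit the white cover plate on the board test jig: lay it between the two rails, blue stripe away from you and its near edge about flush with the jig's near end, so that its front leans on the locating pin with the hidden pocket still short of it; then slide it away from you along the rails until the pocket drops over the pin. Then press the cover down level against the sprung deck, as far as it will go, and finish while still holding it down with the gripper. Leave the flux tin, tape roll, braid reel and screwdriver where they are.

Things in the scene. Friction and masses are not known exactly. Their poses are not given: they have to be found in the camera images.
- jig: Fixed test jig: black base 130 mm wide, 12 mm thick, from 90 mm behind the origin (near end) to 101 mm ahead; two aluminium rails along x (inner faces 94 mm apart up to 40 mm above the table, then a 45 degree lead-in up to 46 mm); low far stop (face 97 mm ahead, top at 33 mm). Origin: on the table under the track's centre line; x along the track, away from the robot; z up.
- pin_strip (a point): Point on the jig's centre line, 14 mm ahead of its origin and 36 mm up: middle of the strip where the pin may stand. The steel pin, 10 mm thick, top 36 mm above the table (6 mm above the deck), fixed to the base, has its centre anywhere up to 11 mm before or beyond this point along the jig's x, differently each time; this is not reported, so find it by feel or by looking.
- cover: Loose white plate, 130 (x) x 90 (y) x 15 mm, 0.26 to 0.43 kg, with a black bar grip at its middle: 20 (x) x 44 (y) mm, from 15 to 45 mm above the underside. Origin: middle of the underside; z up; x points to the blue-striped front edge. Starts flat on the table, front roughly away from the robot. Blind pocket underneath, 14 (x) x 17 (y) mm, 12 mm deep: 2 mm play round the pin each way in x.
- cover_pocket (a point): Centre of the pocket's mouth on the underside, 5 mm from the cover's origin towards the stripe. Short of the pin, the plate leans 0.04 to 0.08 rad, front on the pin, rear edge on the slippery deck. Left free to fall (not gripped) it drops some 5 mm and lies level when the pocket meets the pin, and then cannot be pushed on. Dropped, this point is 30 mm above the table; pressed fully, 25 mm.
- deck (a joint): Grey spring deck with a green board between the rails, top 30 mm above the table, from 90 mm behind the jig's origin to 95 mm ahead, slotted for the pin. 0 up, grows as pressed, 0.005 m fully down on a hard stop. Some 6 N start it moving and some 10 N, the cover's weight included, hold it fully down; it carries the cover alone without sinking and springs back when let go.
- flux_tin: Bystander: shallow tin, 46 mm across and 16 mm high, origin at the centre of its underside.
- tape_roll: Bystander: black roll of tape lying flat, 57 mm across and 19 mm high, origin at the centre of its underside.
- wick_reel: Bystander: small turquoise braid reel lying flat, 48 x 64 x 11 mm, origin at its underside.
- screwdriver: Bystander: screwdriver with orange handle, lying, 169 mm long and 22 mm thick, origin at the middle of its underside, y along it.

How it is judged:
By the outcome, as a careful person would: the job done as asked, in the order asked, and still so for the second after the job is handed in, while the arm keeps its last pose, push and grip.
It also fails if it takes over 45 s, if anything falls off the work surface, if the arm or the gripper's body presses on something with over 40 N, if the wrist force passes 120 N, or if a joint passes its speed limit or range.

## Working session

There is one attempt and no reset: what is moved stays moved. The work goes in short steps, Python scripts to look and compute and a tool call to move; the robot and the scene stay as the last step left them, time stands still between calls to the robot, and variables do not carry over. Pictures are saved under pics/ and viewed, about 8 in all and at most 12, crops included, and the job is handed in when it is done.

Besides the shell and the picture viewer there is one more tool, called after "Request:" by a JSON object that holds its "fn" and its "kwargs". apply_moves: Moves the arm, as the interface text tells. Its arguments: {"type":"object","properties":{"plan":{"type":"string"},"squeeze":{"type":"number"}},"required":["plan"]}

```bash
mkdir -p pics; cat > h.py <<'E'
import numpy as np, cv2
from rig import r
from scipy.spatial.transform import Rotation as Ro
def cal(n):
    c=r.get_calibration(n); c['f']=192/np.tan(np.radians(c['vertical_fov']/2)); return c
def ray(n,u,v,z,c=None):
    c=c or cal(n); R=np.array(c['R']);t=np.array(c['t'])
    d=R.T@np.array([(u-c['cx'])/c['f'],(v-c['cy'])/c['f'],1]); o=-R.T@t
    return o+d*(z-o[2])/d[2]
def proj(n,X):
    c=cal(n); p=np.array(c['R'])@np.array(X)+np.array(c['t']); return p[0]/p[2]*c['f']+c['cx'],p[1]/p[2]*c['f']+c['cy']
E
python3 - <<'E'
from h import *
print(r.sense())
a=r.grab_frame('scene');b=r.grab_frame('side')
cv2.imwrite('pics/scene0.png',a);cv2.imwrite('pics/side0.png',b)
cv2.imwrite('pics/s0.png',cv2.resize(a,(800,600),interpolation=cv2.INTER_CUBIC))
cv2.imwrite('pics/d0.png',cv2.resize(b,(800,600),interpolation=cv2.INTER_CUBIC))
for n in('scene','side','wrist'): print(n,r.get_calibration(n))
E
```

```text
{'clock': 0.0, 'qpos': array([ 1.27363681e+00,  3.53670607e-01,  1.63414203e+00, -2.46353221e-05,
        1.15520277e+00, -2.38230918e-03]), 'qvel': array([-0.00028154, -0.00022659,  0.00091427, -0.00047617,  0.00128318,
        0.00022364]), 'joint_efforts': array([-4.54516470e-03, -6.05229735e+01, -3.42055857e+01, -5.32229460e-04,
        9.69006156e-03,  7.15798228e-05]), 'eef_pos': array([181.43446817, 597.58066747, 230.54427851]), 'tcp_rot': array([-1.57221913e+00, -1.91346154e-05, -2.94767228e-01]), 'contact_force': array([ 0.48736015,  0.15145399, -0.07434412]), 'wrist_torque': array([-0.0263586 ,  0.03803934, -0.05421014]), 'opening': 0.9963422093268857}
scene {'vertical_fov': 46.54249934799704, 'cx': 252.57689567285632, 'cy': 186.47950267585884, 'R': array([[ 0.86524469, -0.50094818, -0.02006362],
       [-0.30307658, -0.49076087, -0.81688332],
       [ 0.39936977,  0.71288477, -0.57645389]]), 't': array([-530.69431916,  214.11328756, 1109.94627901])}
side {'vertical_fov': 50.18254833962948, 'cx': 254.68796800895348, 'cy': 187.68742593149878, 'R': array([[-0.96360871, -0.26727224,  0.00487824],
       [-0.10660468,  0.36748369, -0.92389998],
       [ 0.24514014, -0.89079812, -0.38260296]]), 't': array([568.81929132, 118.19829314, 901.93747429])}
wrist {'vertical_fov': 65.70646984690485, 'cx': 255.68764418419278, 'cy': 196.81286410287908, 'hand_eye': array([[-5.21994524e-05,  9.54044820e-01,  2.99663944e-01,
        -7.56216674e+01],
       [-3.05265129e-04, -2.99663946e-01,  9.54044772e-01,
        -1.42067692e+02],
       [ 9.99999952e-01, -4.16763382e-05,  3.06878909e-04,
         2.84046066e-02],
       [ 0.00000000e+00,  0.00000000e+00,  0.00000000e+00,
         1.00000000e+00]])}
```

View pics/s0.png

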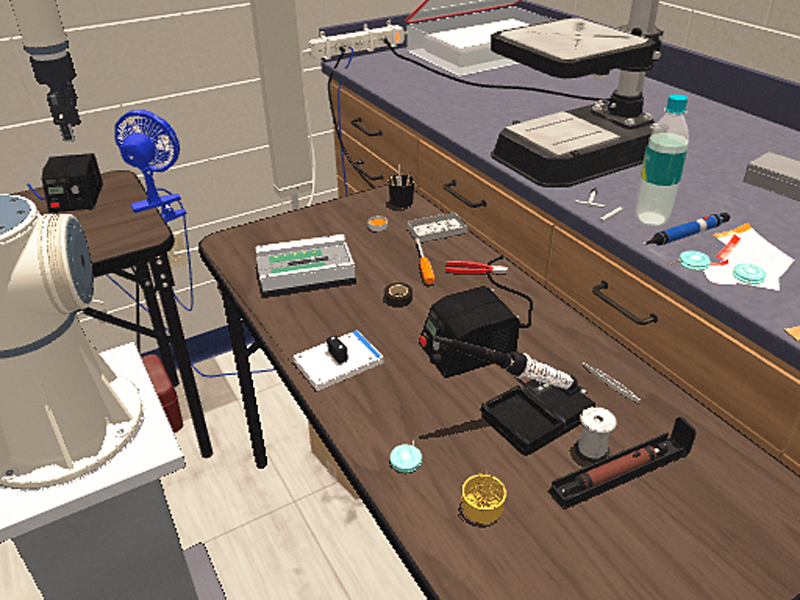

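View pics/d0.png

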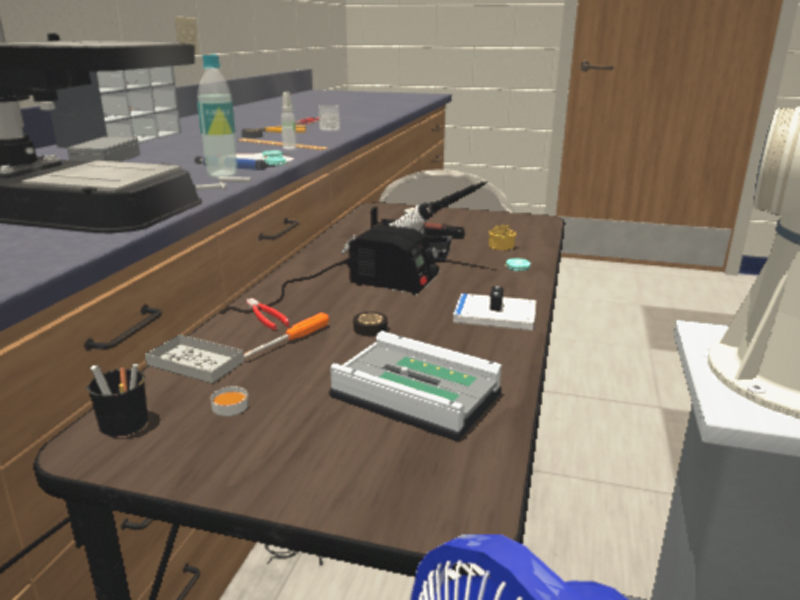

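The scene picture shows the cover at about (338,358)/1.5625 and the jig at about (305,265)/1.5625, between the arm and the counter. In the side picture they are at (495,310) and (415,385). I'll enlarge both next.

```bash
python3 - <<'E'
from h import *
a=cv2.imread('pics/scene0.png');b=cv2.imread('pics/side0.png')
def crop(im,x,y,w=80,h=60): return cv2.resize(im[y:y+h,x:x+w],(400,300),interpolation=cv2.INTER_CUBIC)
# scale 5 (scene cover), origin
top=np.hstack([crop(a,158,140),crop(a,178,202)])
bot=np.hstack([cv2.resize(b[205:285,205:325][:, :],(400,267)).copy(),crop(b,275,170)[:267]])
cv2.imwrite('pics/c0.png',np.vstack([top,bot]))
E
```

```text
(no output)
```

View pics/c0.png

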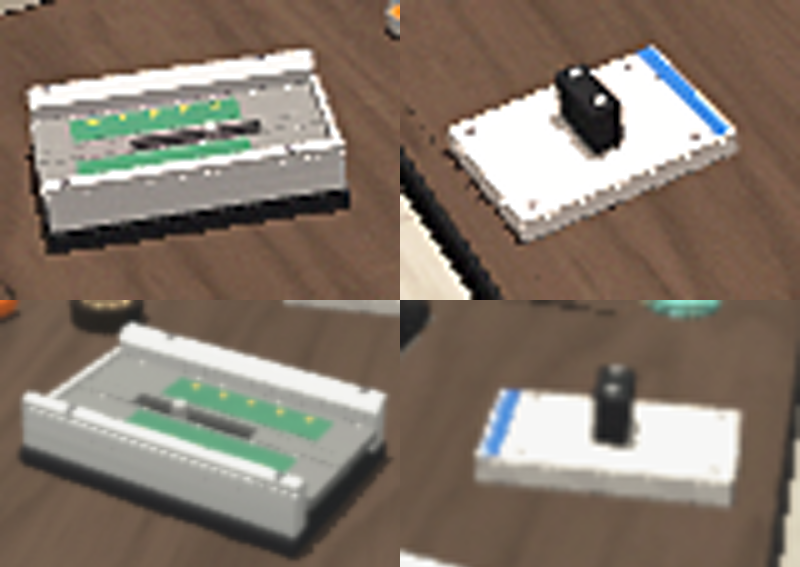

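```bash
python3 - <<'E'
from h import *
for p in [(187.6,228),(203,247.6),(245.6,230),(227,211)]: print('cov',ray('scene',*p,15).round(1))
for p in [(480,460),(735,482),(742,410),(500,388)]: print('covS',ray('side',275+(p[0]-400)/5,170+(p[1]-300)/5,15).round(1))
for p in [(48,250),(350,208)]: print('jig',ray('scene',158+p[0]/5,140+p[1]/5,0).round(1))
for p in [(298,555),(22,462),(385,472)]: print('jigS',ray('side',205+p[0]/3.333,205+(p[1]-300)/3.333,0).round(1))
c=[ray('side',205+p[0]/3.333,205+(p[1]-300)/3.333,36).round(1) for p in [(178,404),(135,398),(255,435)]];print('pin,slot',c)
E
```

```text
cov [378.7 -52.8  15. ]
cov [ 381.9 -145.4   15. ]
cov [ 509.5 -142.4   15. ]
cov [504.7 -42.8  15. ]
covS [504.  -37.7  15. ]
covS [375.8 -47.   15. ]
covS [ 379.3 -142.    15. ]
covS [ 511.5 -136.2   15. ]
jig [403.3 164.9   0. ]
jig [584.8 106.7   0. ]
jigS [436.5 278.7  -0. ]
jigS [619.3 229.5   0. ]
jigS [400.6 179.1   0. ]
pin,slot [array([528.7, 194.2,  36. ]), array([556.4, 194.3,  36. ]), array([475.1, 217.7,  36. ])]
```

```bash
cat >> h.py <<'E'
from scipy.linalg import logm,expm
def pose(p,rpy):
    T=np.eye(4);T[:3,:3]=Ro.from_euler('xyz',rpy).as_matrix();T[:3,3]=p;return T
def cur():
    s=r.sense(); return pose(s['eef_pos'],s['tcp_rot']),s
def row(p,yaw,n,tilt=0,T0=None,start=None):
    "identical row, repeated n times, to reach p; tool down, tilt about tool x"
    T0=cur()[0] if T0 is None else T0
    R=Ro.from_euler('z',yaw)*Ro.from_euler('x',-np.pi/2)*Ro.from_euler('x',tilt)
    G=np.eye(4);G[:3,:3]=R.as_matrix();G[:3,3]=p
    D=expm(logm(np.linalg.inv(T0)@G).real/n)
    print(n,'x',(D[:3,3]/10).round(2),np.degrees(Ro.from_matrix(D[:3,:3]).as_rotvec()).round(2));return G
def wray(u,v,z,T):
    c=cal('wrist');x,y=u-c['cx'],v-c['cy'];q=np.hypot(x,y)+1e-9;th=q/c['f']
    d=np.array([x/q*np.sin(th),y/q*np.sin(th),np.cos(th)]);M=T@np.array(c['hand_eye'])
    d=M[:3,:3]@d;o=M[:3,3];return o+d*(z-o[2])/d[2]
def wproj(X,T):
    c=cal('wrist');M=np.linalg.inv(T@np.array(c['hand_eye']));d=M[:3,:3]@np.array(X)+M[:3,3]
    q=np.hypot(d[0],d[1]);th=np.arctan2(q,d[2]);return c['cx']+d[0]/q*th*c['f'],c['cy']+d[1]/q*th*c['f']
E
python3 -c "
from h import *
row([506,198,150],-1.86,14)"
```

```text
14 x [4.04 0.58 0.54] [0.   6.41 0.  ]
```

Request:
{"fn": "apply_moves", "kwargs": {"plan": "2 0.3 0.3 0 3.5 0 0;4 0.58 0.54 0 6.4 0 0;4 0.58 0.54 0 6.4 0 0;4 0.58 0.54 0 6.4 0 0;4 0.58 0.54 0 6.4 0 0;4 0.58 0.54 0 6.4 0 0;4 0.58 0.54 0 6.4 0 0;4 0.58 0.54 0 6.4 0 0;4 0.58 0.54 0 6.4 0 0;4 0.58 0.54 0 6.4 0 0;4 0.58 0.54 0 6.4 0 0;4 0.58 0.54 0 6.4 0 0;4 0.58 0.54 0 6.4 0 0;4 0.58 0.54 0 6.4 0 0;2 0.3 0.3 0 3.5 0 0;0 0 0 0 0 0 0;0 0 0 0 0 0 0"}}

```text
clock: 1.8
eef_pos: [497.3, 179.9, 140.5]
tcp_rot: [-1.575, -0.006, -1.932]
contact_force: [-0.2, -0.6, -0.4]
opening: 1.0
```

```bash
python3 - <<'E'
from h import *
T,s=cur();print(s['eef_pos'],s['tcp_rot'],s['contact_force'],s['clock'])
im=r.grab_frame('wrist');cv2.imwrite('pics/w1.png',im);np.save('w1.npy',T)
cv2.imwrite('pics/w1b.png',cv2.resize(im,(800,600),interpolation=cv2.INTER_CUBIC))
E
```

```text
[497.34277636 179.93005107 140.52000406] [-1.57514954 -0.00627092 -1.93190541] [-0.19806949 -0.58131211 -0.37075949] 1.8
```

View pics/w1b.png

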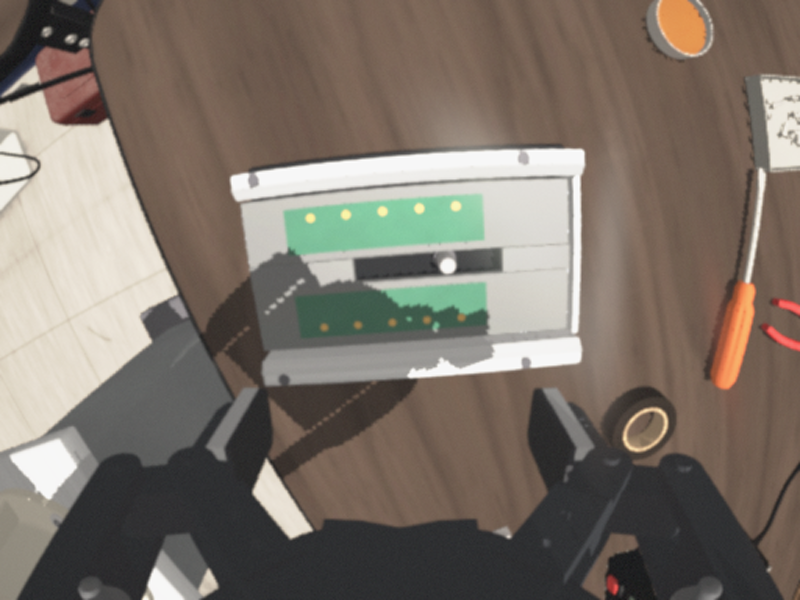

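The wrist view shows the jig with its near end at the left. The pin top is at (447,263) of 800x600 and the slot runs from 355 to 502. I'll take one enlarged crop for the corners.

```bash
python3 - <<'E'
import cv2
im=cv2.imread('pics/w1.png')[85:260,140:385]
cv2.imwrite('pics/w1c.png',cv2.resize(im,None,fx=3.2,fy=3.2,interpolation=cv2.INTER_CUBIC))
E
```

```text
(no output)
```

View pics/w1c.png

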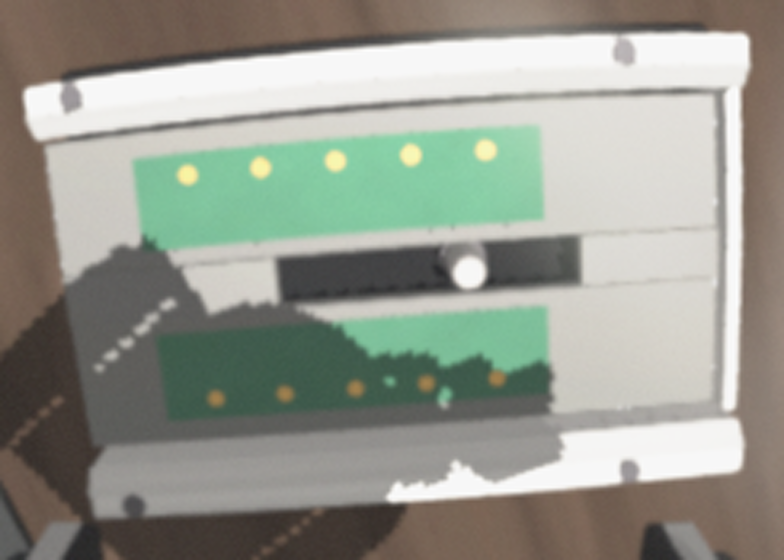

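```bash
python3 - <<'E'
from h import *
T=np.load('w1.npy')
P=[((48,142),30,(-90,47)),((93,445),30,(-90,-47)),((726,90),33,(97,47)),((724,408),33,(97,-47))]
W=np.array([wray(140+p[0]/3.2,85+p[1]/3.2,z,T)[:2] for p,z,_ in P]);J=np.array([j for *_,j in P])
# 2D rigid fit
wc,jc=W.mean(0),J.mean(0);a=(W-wc)@[1,1j];b=(J-jc)@[1,1j]
k=(a*b.conj()).sum();yaw=np.angle(k);print('scale',abs(k)/(abs(b)**2).sum())
R=np.array([[np.cos(yaw),-np.sin(yaw)],[np.sin(yaw),np.cos(yaw)]]);o=wc-R@jc
print('jig',o,yaw,'resid\n',((W-o)@R-J).round(1))
for p,z in [((468,272),36),((278,280),30),((582,260),30)]: print('pin/slot',((wray(140+p[0]/3.2,85+p[1]/3.2,z,T)[:2]-o)@R).round(1))
E
```

```text
scale 0.9875292451984425
jig [508.77792673 197.89149829] -0.285506755347957 resid
 [[ 1.  -2.2]
 [ 0.3  2.3]
 [-1.  -1.1]
 [-0.2  1.1]]
pin/slot [22.2  0.1]
pin/slot [-29.    0.3]
pin/slot [54.4  0.1]
```

```bash
python3 -c "
from h import *
row([443,-94,140],-1.52,8)"
```

```text
8 x [ 3.52  0.02 -0.05] [ 0.04 -2.95  0.04]
```

Request:
{"fn": "apply_moves", "kwargs": {"plan": "2 0 0 0 -1.5 0 0;3.5 0 -0.05 0 -3 0 0;3.5 0 -0.05 0 -3 0 0;3.5 0 -0.05 0 -3 0 0;3.5 0 -0.05 0 -3 0 0;3.5 0 -0.05 0 -3 0 0;3.5 0 -0.05 0 -3 0 0;3.5 0 -0.05 0 -3 0 0;1.5 0 0 0 -1.5 0 0;0 0 0 0 0 0 0;0 0 0 0 0 0 0"}}

```text
clock: 2.95
eef_pos: [456.5, -89.5, 144.3]
tcp_rot: [-1.567, -0.002, -1.464]
contact_force: [0.0, 0.4, 0.4]
opening: 0.998
```

```bash
python3 - <<'E'
from h import *
T,s=cur();print(s['eef_pos'],s['tcp_rot'],s['contact_force'],s['clock'])
im=r.grab_frame('wrist');cv2.imwrite('pics/w2.png',im);np.save('w2.npy',T)
cv2.imwrite('pics/w2b.png',cv2.resize(im,(800,600),interpolation=cv2.INTER_CUBIC))
E
```

```text
[456.46914721 -89.52514697 144.28830342] [-1.56656628 -0.0019689  -1.46438749] [0.01526515 0.3536346  0.40401757] 2.95
```

View pics/w2b.png

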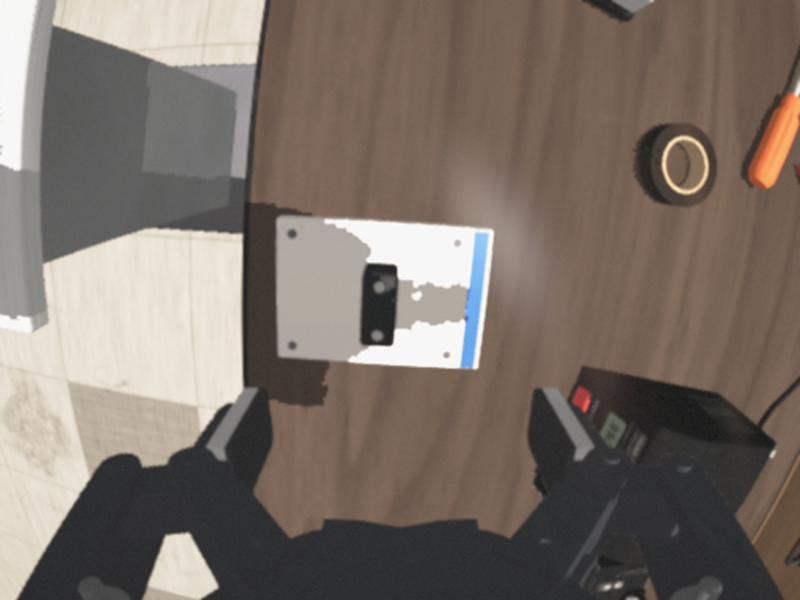

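The cover's top corners are at (277,216), (493,229), (478,369) and (278,357), and the bar top spans x 361–397 and y 264–345.

```bash
python3 - <<'E'
from h import *
T=np.load('w2.npy')
P=[((277,216),15,(-65,45)),((493,229),15,(65,45)),((478,369),15,(65,-45)),((278,357),15,(-65,-45))]
W=np.array([wray(p[0]*.64,p[1]*.64,z,T)[:2] for p,z,_ in P]);J=np.array([j for *_,j in P])
wc=W.mean(0);k=(((W-wc)@[1,1j])*(J@[1,-1j])).sum();yaw=np.angle(k)
R=np.array([[np.cos(yaw),-np.sin(yaw)],[np.sin(yaw),np.cos(yaw)]])
print(wc,yaw,abs(k)/(J**2).sum(),((W-wc)@R-J).round(1))
b=wray(379*.64,305*.64,45,T);print('bar',b, R.T@(b[:2]-wc))
G=row([*wc,75],-np.pi/2+yaw,4)
row([*wc,19],-np.pi/2+yaw,4,T0=G)
E
```

```text
[446.81014647 -92.08518713] 0.04394431646185167 1.0020257974579974 [[ 0.4  0.7]
 [-0.7  0.4]
 [ 0.4 -0.6]
 [ 0.  -0.5]]
bar [446.55542018 -88.80305465  45.        ] [-0.11029573  3.29015409]
4 x [ 0.05  1.73 -0.25] [-0.06  0.9   0.03]
4 x [-0.   1.4  0. ] [-0.  0. -0.]
```

Request:
{"fn": "apply_moves", "kwargs": {"plan": "0 1.7 -0.25 0 0.9 0 0;0.1 1.8 -0.25 0 0.9 0 0;0.1 1.8 -0.25 0 0.9 0 0;0 1.8 -0.2 0 0.9 0 0;0 1.3 0 0 0 0 0;0 1 0 0 0 0 0;0 0 0 0 0 0 0;0 0 0 0 0 0 0", "squeeze": 40}}

```text
clock: 3.8
eef_pos: [451.0, -82.8, 48.2]
tcp_rot: [-1.563, -0.001, -1.519]
contact_force: [-0.6, 0.5, -0.2]
opening: 0.999
```

```bash
python3 -c "
from h import *
print(cur()[1]['eef_pos'],cur()[1]['tcp_rot'])
row([446.8,-92,17.5],-np.pi/2+.044,3)"
```

```text
[450.95087666 -82.80015976  48.15263394] [-1.56299446e+00 -1.07871252e-03 -1.51869269e+00]
3 x [ 0.3   1.02 -0.16] [-0.15  0.15  0.02]
```

Request:
{"fn": "apply_moves", "kwargs": {"plan": "0.4 0.5 -0.2 -0.2 -0.2 0 0;0.4 1 -0.2 -0.2 -0.2 0 0;0.1 0.8 0 0 0 0 0;0 0.3 0 0 0 0 0;0 0 0 0 0 0 0"}}

```text
clock: 4.3
eef_pos: [448.7, -93.0, 21.4]
tcp_rot: [-1.568, -0.002, -1.511]
contact_force: [-0.4, 0.9, 0.7]
opening: 1.001
```

```bash
python3 -c "
from h import *
print(cur()[1]['eef_pos'],cur()[1]['tcp_rot'],cur()[1]['contact_force'])
row([446.8,-92,17.5],-np.pi/2+.044,2)"
```

```text
[448.65347737 -92.99402286  21.3846833 ] [-1.56765935 -0.00188018 -1.51095983] [-0.41407491  0.90273546  0.66316104]
2 x [-0.06  0.19 -0.09] [-0.09  0.45  0.05]
```

Request:
{"fn": "apply_moves", "kwargs": {"plan": "-0.1 0.3 -0.2 -0.2 0.9 0 0;0 0 0 0 0 0 0.4;0 0 0 0 0 0 0.7;0 0 0 0 0 0 1;0 0 0 0 0 0 1;0 0 0 0 0 0 1;0 0 0 0 0 0 1;0 0 0 0 0 0 1", "squeeze": 60}}

```text
clock: 5.1
eef_pos: [446.3, -92.0, 18.6]
tcp_rot: [-1.571, -0.002, -1.528]
contact_force: [-0.1, -0.6, -2.2]
opening: 0.22
```

Request:
{"fn": "apply_moves", "kwargs": {"plan": "0 -1 0 0 0 0 1;0 -2 0 0 0 0 1;0 -3 0 0 0 0 1;0 -3 0 0 0 0 1;0 -1.5 0 0 0 0 1;0 0 0 0 0 0 1;0 0 0 0 0 0 1"}}

```text
clock: 5.8
eef_pos: [444.5, -91.3, 129.0]
tcp_rot: [-1.574, -0.001, -1.528]
contact_force: [-0.4, -0.1, -3.5]
opening: 0.222
```

```bash
python3 -c "
from h import *
s=cur()[1];print(s['eef_pos'],s['tcp_rot'],s['contact_force'],s['wrist_torque'],s['opening'])
row([484.8,204.9,115],-np.pi/2-.2855,8)"
```

```text
[444.53064833 -91.32345165 129.02305925] [-1.57421712e+00 -1.03371903e-03 -1.52824843e+00] [-0.3511235 -0.0916823 -3.4929517] [0.00642658 0.02605997 0.01232355] 0.22155828579263112
8 x [-3.75  0.17  0.13] [0.02 2.35 0.01]
```

Gripped and lifted (3.5 N, about 0.36 kg). Next I carry it over the jig.

Request:
{"fn": "apply_moves", "kwargs": {"plan": "-2 0.1 0.05 0 1.2 0 1;-3.7 0.15 0.13 0 2.3 0 1;-3.7 0.15 0.13 0 2.3 0 1;-3.7 0.15 0.13 0 2.3 0 1;-3.7 0.15 0.13 0 2.3 0 1;-3.7 0.15 0.13 0 2.3 0 1;-3.7 0.15 0.13 0 2.3 0 1;-3 0.15 0.13 0 2.3 0 1;-1 0 0 0 1 0 1;0 0 0 0 0 0 1;0 0 0 0 0 0 1"}}

```text
clock: 6.9
eef_pos: [474.5, 196.1, 103.8]
tcp_rot: [-1.589, -0.012, -1.862]
contact_force: [-0.0, -0.3, -3.7]
opening: 0.221
```

```bash
python3 -c "
from h import *
s=cur()[1];print(s['eef_pos'],s['tcp_rot'],s['contact_force'],s['opening'])
row([484.8,204.9,90],-np.pi/2-.2855,3,tilt=.056)"
```

```text
[474.5054696  196.06857016 103.78438221] [-1.58877052 -0.01188971 -1.86193426] [-1.73993467e-03 -2.58639628e-01 -3.66930449e+00] 0.2212815328691376
3 x [-0.38  0.46  0.24] [ 1.41 -0.1   0.23]
```

Request:
{"fn": "apply_moves", "kwargs": {"plan": "-0.5 0.2 0.25 1.4 -0.1 0.25 1;-0.4 0.5 0.25 1.4 -0.1 0.2 1;-0.2 0.5 0.2 1.4 0 0.2 1;0 0 0 0 0 0 1;0 0 0 0 0 0 1"}}

```text
clock: 7.4
eef_pos: [483.4, 200.7, 89.7]
tcp_rot: [-1.512, -0.002, -1.86]
contact_force: [-0.2, -0.5, -3.4]
opening: 0.221
```

```bash
cat >> h.py <<'E'
O=np.array([508.78,197.89]);JY=-.2855
def jig(show=1):
    T,s=cur();c,q=np.cos(JY),np.sin(JY);Rj=np.array([[c,q,0],[-q,c,0],[0,0,1]])
    p=Rj@(T[:3,3]-[*O,0]);M=Rj@T[:3,:3]  # tool axes in jig
    u=T[:3,3]+T[:3,1]*18.6; pu=Rj@(u-[*O,0]) # cover origin
    print('tcp jig',p.round(1),'cover org',pu.round(1),'lean',round(M[2,2],4),'roll',round(M[2,0],4),'yawerr',round(np.arctan2(M[1,2],M[0,2]),4),
     'F',(Rj@s['contact_force']).round(1),'M',(Rj@s['wrist_torque']).round(2),'op',round(s['opening'],3),'t',s['clock'])
def world(x,y,z): c,q=np.cos(JY),np.sin(JY);return [O[0]+c*x-q*y,O[1]+q*x+c*y,z]
E
python3 -c "
from h import *
jig(); row(world(-25,0,75),-np.pi/2+JY,2,tilt=.056)
im=r.grab_frame('wrist');cv2.imwrite('pics/w3.png',im);a=r.grab_frame('side')
cv2.imwrite('pics/side3.png',a)
cv2.imwrite('pics/w3b.png',np.hstack([cv2.resize(im[:,:],(400,300)),cv2.resize(a[180:300,190:350],(400,300),interpolation=cv2.INTER_CUBIC)]))"
```

```text
tcp jig [-25.2  -4.5  89.7] cover org [-24.1  -4.5  71.1] lean 0.0584 roll 0.0021 yawerr -0.004 F [-0.1 -0.6 -3.4] M [ 0.03  0.01 -0.06] op 0.221 t 7.4
2 x [-0.22  0.73 -0.03] [-0.07 -0.11  0.07]
```

View pics/w3b.png

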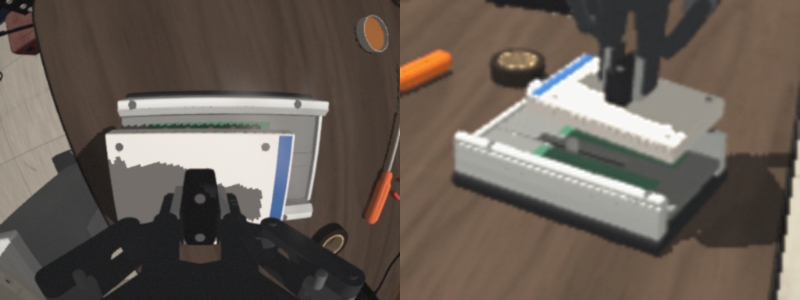

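Request:
{"fn": "apply_moves", "kwargs": {"plan": "-0.3 0.6 -0.05 -0.1 -0.1 0.1 1;-0.2 0.6 0 0 -0.1 0 1;-0.1 0.3 0 0 0 0 1;0 0 0 0 0 0 1"}}

```text
clock: 7.9
eef_pos: [486.4, 206.7, 74.0]
tcp_rot: [-1.514, 0.001, -1.857]
contact_force: [0.0, 0.2, -3.4]
opening: 0.22
```

```bash
python3 -c "
from h import *
jig(); row(world(-26,0,56),-np.pi/2+JY,2,tilt=.058)
im=r.grab_frame('wrist');cv2.imwrite('pics/w4.png',im)
cv2.imwrite('pics/w4b.png',cv2.resize(im[95:260,120:400],(784,462),interpolation=cv2.INTER_CUBIC))"
```

```text
tcp jig [-23.9   2.2  74. ] cover org [-22.9   2.2  55.4] lean 0.0569 roll -0.0005 yawerr -0.0012 F [-0.   0.2 -3.4] M [ 0.06  0.08 -0.06] op 0.22 t 7.9
2 x [ 0.11  0.89 -0.16] [ 0.03 -0.03 -0.01]
```

View pics/w4b.png

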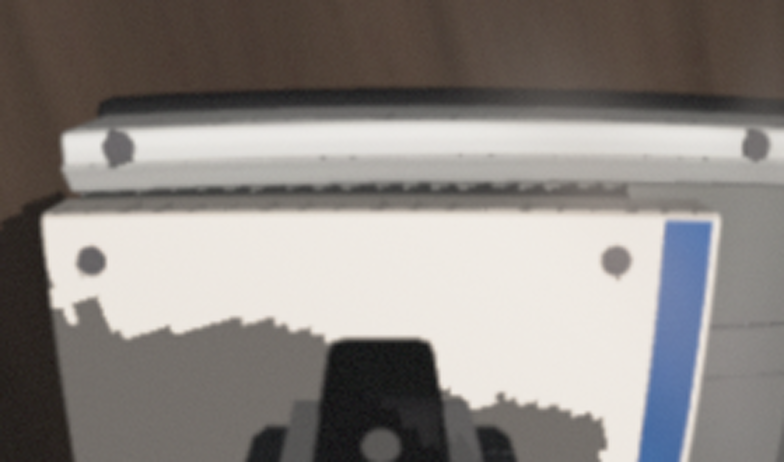

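The cover is parallel to the left rail: its edge is at row 212 of the crop, and the rail's lead-in runs from row 164 to 188. I'll convert these.

```bash
python3 -c "
from h import *
T=cur()[0];c,q=np.cos(JY),np.sin(JY);R=np.array([[c,-q],[q,c]])
for n,p,z in [('cover edge(+45)',(380,213),70.4),('rail top(53)',(380,163),46),('rail bot(47)',(380,186),40),('rear corner',(44,214),66.7),('front corner',(718,214),74),('rear underside',(44,225),52),('rail near end',(72,190),40)]:
  print(n,(R.T@(wray(120+p[0]/2.8,95+p[1]/2.8,z,T)[:2]-O)).round(1))"
```

```text
cover edge(+45) [-22.7  46.6]
rail top(53) [-21.3  51.8]
rail bot(47) [-20.9  45.8]
rear corner [-86.2  47.2]
front corner [41.3 47.1]
rear underside [-91.9  41.7]
rail near end [-88.9  46.7]
```

Request:
{"fn": "apply_moves", "kwargs": {"plan": "0.15 0.2 -0.1 0 0 0 1;0.15 0.5 -0.1 0 0 0 1;0 0.5 0 0 0 0 1;0 0.3 0 0 0 0 1;0 0 0 0 0 0 1"}}

```text
clock: 8.45
eef_pos: [484.2, 203.8, 57.7]
tcp_rot: [-1.514, 0.0, -1.857]
contact_force: [-0.1, 1.1, -2.3]
opening: 0.224
```

```bash
python3 -c "
from h import *
jig(); row(world(-26,-.8,54),-np.pi/2+JY,2,tilt=.058)"
```

```text
tcp jig [-25.2  -1.3  57.7] cover org [-24.2  -1.2  39.1] lean 0.0569 roll -0.0003 yawerr -0.001 F [-0.4  1.1 -2.3] M [0.02 0.13 0.01] op 0.224 t 8.45
2 x [-0.02  0.18 -0.05] [ 0.03 -0.03 -0.01]
```

Request:
{"fn": "apply_moves", "kwargs": {"plan": "-0.05 0.15 -0.05 0 0 0 1;0 0.1 0 0 0 0 1;0 0 0 0 0 0 1"}}

```text
clock: 8.75
eef_pos: [484.1, 204.5, 54.9]
tcp_rot: [-1.514, 0.0, -1.857]
contact_force: [0.1, -0.4, -2.1]
opening: 0.22
```

```bash
python3 -c "
from h import *
jig()"
```

```text
tcp jig [-25.5  -0.6  54.9] cover org [-24.5  -0.6  36.4] lean 0.0569 roll -0.0004 yawerr -0.0011 F [ 0.2 -0.4 -2.1] M [ 0.    0.01 -0.01] op 0.22 t 8.75
```

Request:
{"fn": "apply_moves", "kwargs": {"plan": "0 0.15 0 0 0 0 1;0 0.1 -0.02 0 0 0 1;0 0 0 0 0 0 1"}}

```text
clock: 9.05
eef_pos: [484.3, 204.7, 52.5]
tcp_rot: [-1.513, 0.001, -1.857]
contact_force: [-0.9, -0.2, -4.0]
opening: 0.22
```

```bash
python3 -c "
from h import *
jig()"
```

```text
tcp jig [-25.4  -0.4  52.5] cover org [-24.3  -0.4  33.9] lean 0.0574 roll -0.0008 yawerr -0.0011 F [-0.8 -0.5 -4. ] M [0.08 0.09 0.01] op 0.22 t 9.05
```

Request:
{"fn": "apply_moves", "kwargs": {"plan": "0 0.1 0 0 0 0 1;0 0.05 0 0 0 0 1;0 0 0 0 0 0 1"}}

```text
clock: 9.35
eef_pos: [484.4, 204.7, 52.3]
tcp_rot: [-1.513, 0.001, -1.857]
contact_force: [-1.2, -0.2, -2.4]
opening: 0.22
```

```bash
python3 -c "
from h import *
jig()"
```

```text
tcp jig [-25.3  -0.3  52.3] cover org [-24.2  -0.3  33.7] lean 0.0575 roll -0.0008 yawerr -0.0012 F [-1.1 -0.5 -2.4] M [-0.14  0.2   0.  ] op 0.22 t 9.35
```

Request:
{"fn": "apply_moves", "kwargs": {"plan": "0 0.15 0 0 0 0 1;0 0.1 0 0 0 0 1;0 0 0 0 0 0 1"}}

```text
clock: 9.65
eef_pos: [484.7, 204.8, 52.2]
tcp_rot: [-1.513, 0.001, -1.858]
contact_force: [-0.7, -0.1, -0.9]
opening: 0.222
```

```bash
python3 -c "
from h import *
jig()"
```

```text
tcp jig [-25.1  -0.1  52.2] cover org [-24.   -0.1  33.7] lean 0.0579 roll -0.0011 yawerr -0.0013 F [-0.6 -0.3 -0.9] M [-0.17  0.23 -0.  ] op 0.222 t 9.65
```

Contact matches the expected lean: underside height 33.7 mm, lean 0.058, rear edge at −89. I'll release it to rest and then look.

Request:
{"fn": "apply_moves", "kwargs": {"plan": "0 0 0 0 0 0 0.85;0 0 0 0 0 0 0.7;0 -0.1 0 0 0 0 0.62;0 0 0 0 0 0 0.62;0 0 0 0 0 0 0.62", "squeeze": 30}}

```text
clock: 10.15
eef_pos: [485.8, 205.3, 53.5]
tcp_rot: [-1.511, 0.003, -1.858]
contact_force: [0.4, 0.8, -0.5]
opening: 0.38
```

```bash
python3 -c "
from h import *
jig()
im=r.grab_frame('wrist');cv2.imwrite('pics/w5.png',im);a=r.grab_frame('side')
cv2.imwrite('pics/side5.png',a)
cv2.imwrite('pics/w5b.png',np.hstack([cv2.resize(im[95:260,120:340],(400,300)),cv2.resize(a[190:290,200:333],(400,300),interpolation=cv2.INTER_CUBIC)]))"
```

```text
tcp jig [-24.2   0.7  53.5] cover org [-23.1   0.7  34.9] lean 0.0598 roll -0.0027 yawerr -0.0014 F [ 0.2  0.9 -0.5] M [-0.01  0.04  0.03] op 0.38 t 10.15
```

View pics/w5b.png

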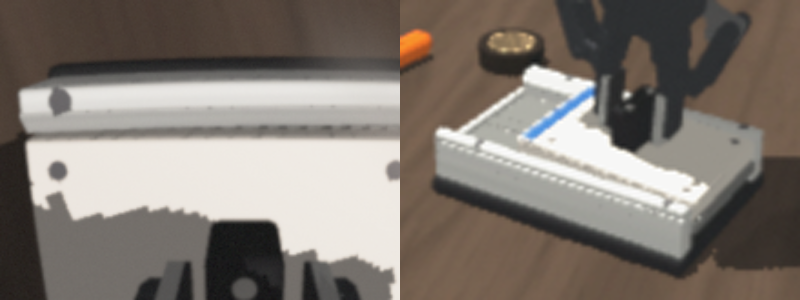

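The cover lies between the rails with its rear flush and its front raised on the pin, and it is free of the grip. Now I slide it.

Request:
{"fn": "apply_moves", "kwargs": {"plan": "0.05 0 0.3 0 0 0.1 0.62;0 0.02 0.3 0 0 0 0.62;0 0.02 0.3 0 0 0 0.62;0 0.02 0.3 0 0 0 0.62;0 0.02 0.3 0 0 0 0.62;0 0.02 0.3 0 0 0 0.62;0 0.02 0.3 0 0 0 0.62;0 0.02 0.3 0 0 0 0.62;0 0.02 0.3 0 0 0 0.62;0 0.02 0.3 0 0 0 0.62"}}

```text
clock: 11.25
eef_pos: [515.3, 195.4, 53.1]
tcp_rot: [-1.514, 0.003, -1.858]
contact_force: [-1.9, 0.5, 1.3]
opening: 0.377
```

```bash
python3 -c "
from h import *
jig()"
```

```text
tcp jig [ 7.  -0.6 53.1] cover org [ 8.1 -0.5 34.5] lean 0.057 roll -0.0032 yawerr -0.0017 F [-2.  -0.1  1.3] M [ 0.04  0.41 -0.01] op 0.377 t 11.25
```

Request:
{"fn": "apply_moves", "kwargs": {"plan": "0 0.02 0.25 0 0 0 0.62;0 0.02 0.25 0 0 0 0.62;0 0.01 0.2 0 0 0 0.62;0 0.01 0.2 0 0 0 0.62;0 0.01 0.15 0 0 0 0.62"}}

```text
clock: 11.75
eef_pos: [527.0, 192.0, 52.9]
tcp_rot: [-1.513, 0.003, -1.858]
contact_force: [0.9, 0.6, -0.1]
opening: 0.382
```

```bash
python3 -c "
from h import *
jig()"
```

```text
tcp jig [19.1 -0.5 52.9] cover org [20.2 -0.4 34.3] lean 0.0579 roll -0.0035 yawerr -0.0015 F [ 0.7  0.8 -0.1] M [-0.05  0.1  -0.02] op 0.382 t 11.75
```

Request:
{"fn": "apply_moves", "kwargs": {"plan": "0 0.01 0.15 0 0 0 0.62;0 0.01 0.15 0 0 0 0.62;0 0.01 0.12 0 0 0 0.62"}}

```text
clock: 12.05
eef_pos: [531.6, 190.8, 52.9]
tcp_rot: [-1.513, 0.004, -1.858]
contact_force: [-1.7, 0.9, 2.1]
opening: 0.379
```

```bash
python3 -c "
from h import *
jig()"
```

```text
tcp jig [23.9 -0.4 52.9] cover org [25.  -0.4 34.4] lean 0.0581 roll -0.0037 yawerr -0.0017 F [-1.9  0.3  2.1] M [-0.    0.39 -0.01] op 0.379 t 12.05
```

Request:
{"fn": "apply_moves", "kwargs": {"plan": "0 0.01 0.12 0 0 0 0.62;0 0.01 0.12 0 0 0 0.62"}}

```text
clock: 12.25
eef_pos: [532.8, 190.2, 52.8]
tcp_rot: [-1.515, 0.003, -1.858]
contact_force: [-8.7, 4.1, 4.4]
opening: 0.378
```

```bash
python3 -c "
from h import *
jig()
im=r.grab_frame('wrist');cv2.imwrite('pics/w6.png',im);a=r.grab_frame('side')
cv2.imwrite('pics/side6.png',a);jig()
cv2.imwrite('pics/w6b.png',np.hstack([cv2.resize(im[95:260,140:360],(400,300)),cv2.resize(a[190:290,200:333],(400,300),interpolation=cv2.INTER_CUBIC)]))"
```

```text
tcp jig [25.2 -0.6 52.8] cover org [26.3 -0.5 34.2] lean 0.0558 roll -0.0031 yawerr -0.0022 F [-9.5  1.5  4.4] M [0.42 1.54 0.01] op 0.378 t 12.25
tcp jig [25.2 -0.6 52.8] cover org [26.2 -0.5 34.2] lean 0.0558 roll -0.0031 yawerr -0.0022 F [-6.2  0.4  3. ] M [ 0.23  1.13 -0.05] op 0.376 t 12.35
```

View pics/w6b.png

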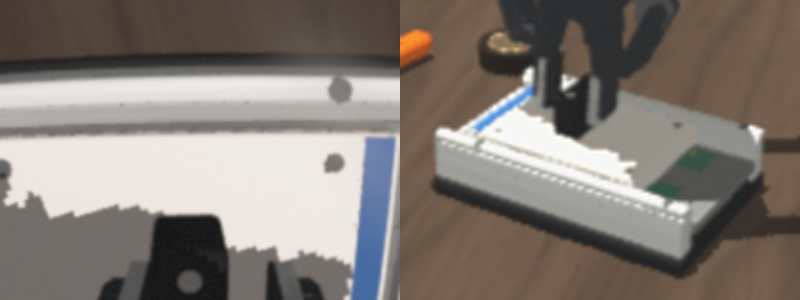

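The push force rose to 9.5 N, and in the side view the cover now lies level, caught on the pin. I'll back off so it lies free, then rise and level the tool.

Request:
{"fn": "apply_moves", "kwargs": {"plan": "0 0 -0.3 0 0 0 0.62;0 0 -0.3 0 0 0 0.62;0 0 0 0 0 0 0.62;0 -1 0.05 -1.5 0 0 0.62;0 -1.5 0.05 -1.5 0 0 0.62;0 -1.5 0 -0.2 0.1 0 0.62;0 0 0 0 0 0 1;0 0 0 0 0 0 1;0 0 0 0 0 0 1;0 0 0 0 0 0 1"}}

```text
clock: 13.35
eef_pos: [526.9, 191.6, 91.9]
tcp_rot: [-1.571, 0.003, -1.858]
contact_force: [-0.6, 0.7, -0.6]
opening: -0.003
```

```bash
python3 -c "
from h import *
jig(); row(world(18.5,-.6,77),-np.pi/2+JY,2)
im=r.grab_frame('wrist');cv2.imwrite('pics/w7.png',im);a=r.grab_frame('side');np.save('w7.npy',cur()[0])
cv2.imwrite('pics/side7.png',a)
cv2.imwrite('pics/w7b.png',np.hstack([cv2.resize(im[95:260,120:340],(400,300)),cv2.resize(a[190:290,200:333],(400,300),interpolation=cv2.INTER_CUBIC)]))"
```

```text
tcp jig [19.1 -0.9 91.9] cover org [19.1 -0.9 73.3] lean -0.0003 roll -0.0028 yawerr -0.0021 F [-0.8  0.4 -0.6] M [ 0.    0.   -0.02] op -0.003 t 13.35
2 x [-0.01  0.74 -0.03] [ 0.01 -0.06 -0.08]
```

View pics/w7b.png

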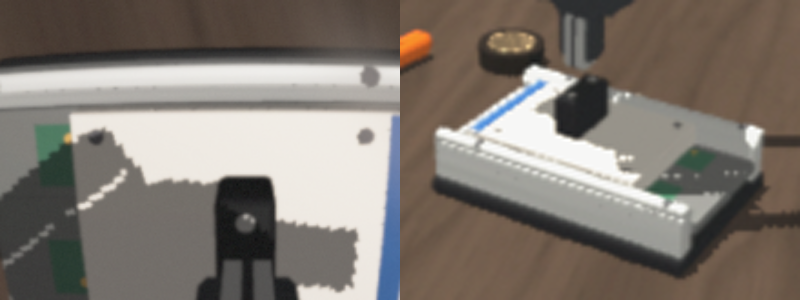

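The cover lies level with the bar centred under the shut fingers. Now I press down on the bar.

Request:
{"fn": "apply_moves", "kwargs": {"plan": "0 0.7 -0.05 0 0 0 1;0 0.5 0 0 -0.1 0 1;0 0.2 0 0 0 0 1;0 0.1 0 0 0 0 1", "squeeze": 60}}

```text
clock: 13.85
eef_pos: [525.7, 191.7, 74.7]
tcp_rot: [-1.572, 0.002, -1.856]
contact_force: [-0.8, -0.7, 3.7]
opening: -0.005
```

```bash
python3 -c "
from h import *
jig()"
```

```text
tcp jig [17.9 -1.1 74.7] cover org [17.9 -1.1 56.1] lean -0.0016 roll -0.0017 yawerr 0.0001 F [-0.6 -0.9  3.7] M [-0.07  0.05 -0.01] op -0.005 t 13.85
```

Request:
{"fn": "apply_moves", "kwargs": {"plan": "0 0.2 0 0 0 0 1;0 0.3 0 0 0 0 1;0 0.3 0 0 0 0 1;0 0.3 0 0 0 0 1;0 0.3 0 0 0 0 1"}}

```text
clock: 14.35
eef_pos: [526.0, 191.8, 69.7]
tcp_rot: [-1.572, 0.002, -1.856]
contact_force: [-13.1, -4.3, 39.1]
opening: -0.001
```

```bash
python3 -c "
from h import *
jig()"
```

```text
tcp jig [18.3 -1.  69.7] cover org [18.3 -1.  51.1] lean -0.0015 roll -0.0016 yawerr 0.0001 F [-11.3  -7.8  39.1] M [-1.31  1.85  0.  ] op -0.001 t 14.35
```

Request:
{"fn": "apply_moves", "kwargs": {"plan": "0 0.1 0 0 0 0 1;0 0.12 0 0 0 0 1;0 0.12 0 0 0 0 1"}}

```text
clock: 14.65
eef_pos: [525.8, 191.7, 69.9]
tcp_rot: [-1.572, 0.002, -1.856]
contact_force: [-5.2, -2.4, 15.0]
opening: -0.001
```

```bash
python3 -c "
from h import *
jig()
a=r.grab_frame('side');im=r.grab_frame('wrist');jig()
cv2.imwrite('pics/w8b.png',np.hstack([cv2.resize(im[95:260,120:340],(400,300)),cv2.resize(a[190:290,200:333],(400,300),interpolation=cv2.INTER_CUBIC)]));
for i in range(4): r.grab_frame('side')
jig()"
```

```text
tcp jig [18.  -1.1 69.9] cover org [18.  -1.1 51.3] lean -0.001 roll -0.0022 yawerr -0.0 F [-4.3 -3.8 15. ] M [-0.53  0.68 -0.02] op -0.001 t 14.65
tcp jig [18.1 -1.1 70. ] cover org [18.  -1.1 51.4] lean -0.0011 roll -0.0022 yawerr -0.0001 F [-3.3 -2.4 14.4] M [-0.49  0.67  0.  ] op 0.002 t 14.75
tcp jig [18.  -1.1 70. ] cover org [18.  -1.1 51.4] lean -0.0011 roll -0.0021 yawerr -0.0 F [-3.5 -3.  14.2] M [-0.51  0.62  0.03] op -0.002 t 14.95
```

View pics/w8b.png

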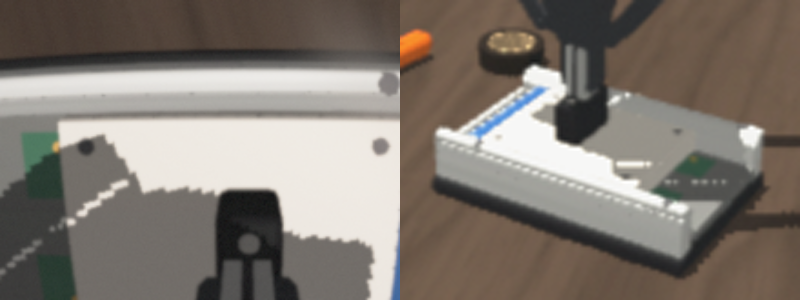

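```bash
python3 -c "
from h import *
jig();print(r.sign_off())"
```

```text
tcp jig [18.  -1.1 70. ] cover org [18.  -1.1 51.4] lean -0.0011 roll -0.0021 yawerr -0.0 F [-3.5 -3.  14.2] M [-0.51  0.62  0.03] op -0.002 t 14.95
the job is handed in; nothing more can be done
None
```

The cover is on the jig, its pocket is over the pin, and I handed in while the shut fingers were still pressing it down level.

- **Laying:** I laid it between the rails with the rear edge about 1 mm from the jig's near end and the stripe away from the robot. It leaned at about 0.058 rad on the pin, and I opened the gripper to let it rest freely.
- **Sliding:** I pushed it ahead with the loose fingers, not gripping. It dropped and stopped with the push at about 9.5 N. The side view showed it level, with its origin about 18–19 mm ahead of the jig's origin. That fits the pin, which I had measured at about 22 mm.
- **Pressing:** I pressed on top of the bar grip. The bar top went from about 75 mm to 70 mm, the full 5 mm.

**Last checks:** the hold was a steady 14 N plus the cover's weight of about 3.5 N, with about 5 N of sideways push. The tool was within 0.003 rad of level. Pressing briefly at 39 N took it only 0.3 mm lower, so it was on the hard stop. The whole job took about 15 s. I planned the path clear of the flux tin, tape roll, braid reel and screwdriver and felt no unexpected contact. I did not measure their positions again afterwards. No check failed or disagreed.

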